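Orange cup off its hook and onto the glass coaster

TASK

I am about to change lenses and want a cup for the small parts: lift the orange hanging cup up and off its hook and stand it upright in the middle of the glass coaster. Set it down gently rather than dropping it, and leave the grey and the white cup hanging where they are.

Things in the scene. Friction and masses are not known exactly. Their poses are not given: they have to be found in the camera images.
- orange_cup_center (a point): Centre of the empty orange cup, 90 g: square, open, 42 mm along x, 44 along y, 70 high (z up, rim 35 mm above this point). At the rim of its -x side a hanger, 26 mm wide, reaches 11 mm out over an upturned flat steel hook (5 mm thick, top 140 mm high); its lip is 14 mm deep behind the hook, so lift it straight up more than that. Rim hangs at 144 mm. Grip the flat y sides.
- grey_cup_center (a point): Centre (half-way up) of the grey cup, same shape as the orange one, with two pens standing 12 mm above its rim. Orange, grey and white cup hang in one row along their y, 105 mm apart, in any order, all facing the same way. To be left alone.
- white_cup_center (a point): Centre (half-way up) of the white cup, same shape and row, with two pens standing 12 mm above its rim. To be left alone. Behind the row (-x side, 21 mm from the cup walls) is the birch stand's 115 mm high board; its base, 15 mm high, lies under the cups.
- coaster_top (a point): Centre of the upper face of the round green glass coaster with a cork foot, 100 mm across, 9 mm thick, 200 g, lying loose on the work surface; z up.
Things that resemble listed ones, but are neither listed nor needed, are in the scene too. Of the things that look like the part that bears orange_cup_center, the smallest one is meant. Of the things that look like the part that bears coaster_top, the middle-sized one is meant.

How it is judged:
On the way:
1. the orange cup has been lifted up off its hook (at least 16 mm up) (height (world z) of orange_cup_center above 0.125 m), for 0.1 s.
At the end, for the whole second after the job is handed in: The orange cup stands at rest and upright (within 10 degrees) on the coaster's upper face, its centre within 20 mm of the coaster's centre; the coaster lies flat on the work surface; the grey and white cups hang within 20 mm of where they were (horizontal distance between orange_cup_center and coaster_top below 0.02 m and z of orange_cup_center in the frame of coaster_top between 0.029 and 0.041 m and angle between orange_cup_center's own z axis and vertical below 0.17 rad and angle between coaster_top's own z axis and vertical below 0.1 rad and height (world z) of coaster_top below 0.015 m and linear speed of orange_cup below 0.02 m/s and distance of each of grey_cup_center, white_cup_center from where it was at the start of the episode below 0.02 m); the robot touches nothing.
It fails at once if the grey or the white cup is moved by more than 20 mm (distance of any of grey_cup_center, white_cup_center from where it was at the start of the episode above 0.02 m).
It fails at once if the orange cup is dropped (untouched and falling faster than 0.6 m/s, a drop of about 20 mm) (contact force between orange_cup and the fingers below 0.05 N and linear speed of orange_cup above 0.6 m/s).
It also fails if it takes over 46 s, if anything falls off the work surface, if the arm or the gripper's body presses on something with over 40 N, if the wrist force passes 120 N, or if a joint passes its speed limit or range.

ROBOT

A 7-joint arm with a two-finger parallel gripper is mounted at the origin on the work surface. World frame = base frame: x ahead of the robot, y to its left, z up, the work surface at z = 0. Lengths are in m, angles in rad, forces in N, time in s.
With the tool pointing down it reaches from about 0.425 to 1.025 m from the base axis. Payload 9.4 kg.
Tool frame: the origin (TCP) lies between the finger pads; the fingertips stand 17 mm ahead of it and the grasp point (between the pads) lies 2 mm behind it; z points along the fingers, y is the direction in which the jaws open and shut (so a half turn about z gives the same grasp; the last joint's range is limited). The gripper opens to 85 mm and grips with 20 to 120 N. Pads are 22 mm wide; open, the fingers measure 114 mm over their backs; the gripper's body (76 mm by 85 mm) begins 54 mm behind the grasp point. The pads swing forward as they close: fully open they stand 13 mm farther back than shut.
Start: joints at [1.254, 0.599, -0.003, 1.599, 0.002, 0.943, -0.08], TCP at [0.172, -0.704, 0.248] pointing down, gripper open.
Joint ranges: [-2.57, 2.57], [-0.35, 1.97], [-1.29, 1.29], [0.11, 2.56], [-1.05, 4.19], [0.11, 1.86], [-2.63, 2.63]. Speed limits (rad/s): [2.22, 2.22, 3.01, 3.01, 3.14, 3.14, 3.14].

INTERFACE

Orientations are given as a unit quaternion [x, y, z, w].
In Python, from workcell import r gives the robot as it stands.
- The arm moves only by the tool servo_tool, never from a script. Its argument "rows" is a list of rows, each a list of 3 entries, a list of its own where there are three numbers: the opening, from 0 (shut) to 1 (fully open), then the shift along the tool's x, y, z in mm, then the turn about the tool's z in degrees. A call has exactly 8 rows; each row is the pose to reach, as a shift and turn from the pose measured when the call began, along the tool's axes at that moment; what a row does not reach only later rows make up. A row lasts 1/12 s, in which the tool goes at most 41.7 mm and 7.16 degrees, less where a joint would pass 70% of its speed; a pose out of reach is approached as far as the arm can. A call with a gripper value outside its range is refused whole. The fingers move at their own pace and stop on an object; "squeeze" is the grip in N (left out, the last holds). Time passes only in rows, so rows that repeat a pose let the fingers close, or fill a call up. It gives the time, the measured TCP pose, the force and the opening at its end, in the units of the state.
- r.get_obs(): the state, without advancing time (a new reading comes with each control period).
- r.grab_frame(name): name is "side" or "top"; returns a dict with "frame" (480x640x3 uint8, blue, green, red), "z_map" (480x640 float32, m along the optical axis (not along the pixel's ray), 0 where there is no reading), "fx", "fy", "cx", "cy" (pixels), "R" (3x3) and "t" (3): a world point X has camera coordinates R X + t. Camera axes: x right, y down, z forward; pixel columns grow to the right and rows downward; lengths in m; the calibration is good to about 2 mm. A picture is of the moment at which its call begins.
- r.finish_job(): hands the job in, once; it reports no verdict.
The state is a dict: "time": time; "joint_pos": joint angles; "qvel": joint speeds; "joint_torque": joint torques, N m; "ee_pos": TCP position; "eef_rot": TCP orientation; "contact_force": force on the tool from outside, world axes, zero at the start; "torque": the same for the moment, N m; "grip_width": opening from 0.0 (shut) to 1.0 (fully open).
Only numpy, scipy, OpenCV 4.12 (cv2) and the standard library are available. Lean on these libraries where they do the work, as an engineer would, in place of code of your own. Each camera call takes 0.05 s, during which the arm holds its last target.

## Working session

There is one attempt and no reset: what is moved stays moved. The work goes in short steps, Python scripts to look and compute and a tool call to move; the robot and the scene stay as the last step left them, time stands still between calls to the robot, and variables do not carry over. Pictures are saved under pics/ and viewed, and the job is handed in when it is done.

Besides the shell and the picture viewer there is one more tool, called after ">>>" as name(argument=value, ...) on one line, values as JSON. servo_tool: Moves the arm, as the interface text tells. Its arguments: {"type":"object","properties":{"rows":{"type":"array"},"squeeze":{"type":"number"}},"required":["rows"]}

```bash
mkdir -p pics; cat > h.py <<'E'
from workcell import r
import numpy as np, cv2
def shot(n,tag):
    f=r.grab_frame(n); cv2.imwrite(f'pics/{tag}.png',f['frame']); np.savez(f'pics/{tag}.npz',**f); return f
def load(tag): return dict(np.load(f'pics/{tag}.npz'))
def pt(f,u,v,z=None):
    d=np.array([(u-f['cx'])/f['fx'],(v-f['cy'])/f['fy'],1.0]); R=f['R'];t=f['t']
    if z is None: return R.T@(d*f['z_map'][int(v),int(u)]-t)
    c=-R.T@t; w=R.T@d; return c+w*(z-c[2])/w[2]
def cloud(f):
    v,u=np.mgrid[0:480,0:640]; Z=f['z_map']
    P=np.stack([(u-f['cx'])/f['fx']*Z,(v-f['cy'])/f['fy']*Z,Z],-1)
    return (P-f['t'])@f['R']
E
python3 - <<'E'
from h import *
shot('top','t0');shot('side','s0')
o=r.get_obs();print(o)
for t in('t0','s0'):
    f=load(t);print(-f['R'].T@f['t'],f['R'],f['fx'])
E
```

```text
{'time': 0.1, 'joint_pos': array([ 1.25427448,  0.60005862, -0.00253752,  1.6000661 ,  0.00177546,
        0.94289052, -0.07975344]), 'qvel': array([ 0.00168931, -0.0012096 ,  0.00097062, -0.00197049,  0.0001111 ,
        0.0013827 , -0.00062754]), 'joint_torque': array([ 4.92869920e-03, -7.77987099e+01,  1.57022160e+00, -2.58625764e+01,
        1.26764725e-02,  5.51192992e-03, -6.26103073e-06]), 'ee_pos': array([ 0.17210468, -0.70385982,  0.24748782]), 'eef_rot': array([ 9.92813911e-01,  1.19666341e-01, -1.42068102e-04, -6.95817681e-04]), 'contact_force': array([-0.49737883, -0.24409438,  0.20776129]), 'torque': array([-0.02093695, -0.01332902,  0.05408114]), 'grip_width': 1.0013051673487643}
[0.31512177 0.02169142 1.16457207] [[ 0.00672768 -0.999913    0.01134578]
 [-0.98654296 -0.00849045 -0.16328163]
 [ 0.16336376 -0.01009459 -0.98651426]] 455.1846821587441
[-0.11243788  0.77613195  0.77098148] [[-0.77246426 -0.63504137 -0.00462883]
 [-0.36864283  0.45432835 -0.81097979]
 [ 0.51710872 -0.62474652 -0.58505586]] 542.622773897324
```

View pics/t0.png

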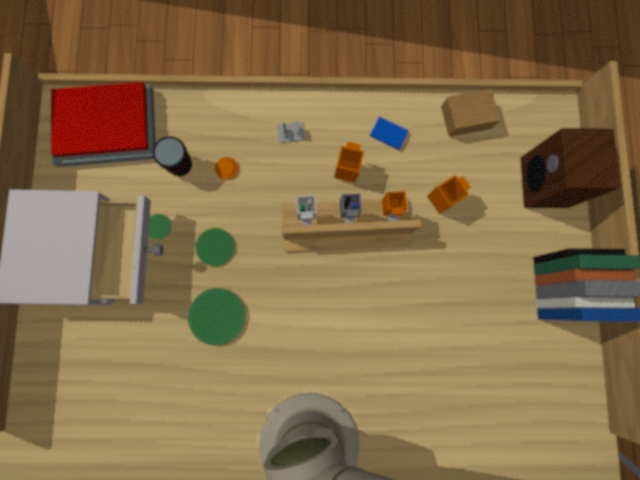

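View pics/s0.png

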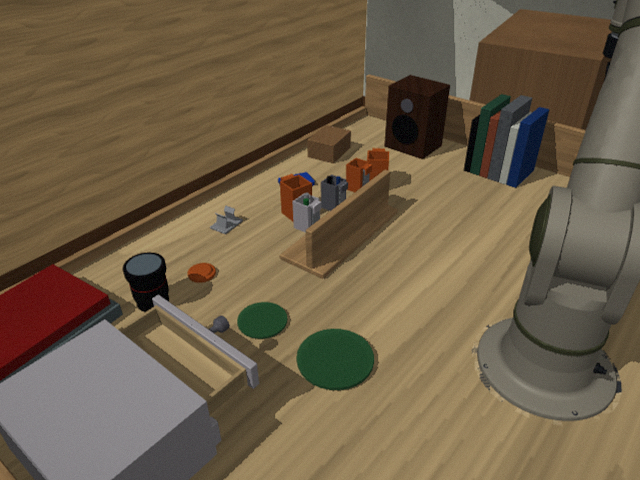

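```bash
python3 - <<'E'
from h import *
f=load('t0');im=f['frame'];P=cloud(f)
hsv=cv2.cvtColor(im,cv2.COLOR_BGR2HSV)
for name,lo,hi,z in(('orange',(5,170,90),(14,255,255),None),('green',(60,80,40),(90,255,255),.009)):
    m=cv2.inRange(hsv,lo,hi); n,l,s,c=cv2.connectedComponentsWithStats(m)
    for i in range(1,n):
        if s[i,4]<120: continue
        Q=P[l==i]; 
        w=(l==i)
        print(name,c[i].round(1),s[i],'zmed/max',np.percentile(Q[:,2],[5,50,98]).round(4),'med',np.median(Q,0).round(3))
        if z:
            cn=max(cv2.findContours(w.astype('u1'),0,1)[0],key=len)[:,0]
            W=np.array([pt(f,u,v,z)[:2] for u,v in cn]).astype('f4')
            print('  circ',cv2.minEnclosingCircle(W),cv2.fitEllipse(W))
        else:
            T=Q[Q[:,2]>np.percentile(Q[:,2],98)-.012]; print('  rim',cv2.minAreaRect(T[:,:2].astype('f4')),len(T), T[:,:2].min(0),T[:,:2].max(0))
# row top region
c=cv2.resize(im[140:270,270:480],None,fx=3.8,fy=3.8,interpolation=cv2.INTER_CUBIC);cv2.imwrite('pics/crop0.png',c)
c=cv2.resize(load('s0')['frame'][130:290,250:420],None,fx=3.7,fy=3.7,interpolation=cv2.INTER_CUBIC);cv2.imwrite('pics/crop1.png',c)
# board top
Z=P[...,2];m=(Z>.105)&(Z<.125)&(np.arange(480)[:,None]>205)&(np.arange(480)[:,None]<260)&(np.arange(640)>275)&(np.arange(640)<425)
print('board',m.sum(),cv2.minAreaRect(P[m][:,:2].astype('f4')),np.median(Z[m]))
E
```

```text
orange [348.7 164. ] [336 148  26  34 427] zmed/max [0.0023 0.042  0.0928] med [ 0.706 -0.096  0.042]
  rim ((0.516553521156311, -0.03531564772129059), (0.048739343881607056, 0.4178464412689209), 70.56815338134766) 57 [ 0.31512177 -0.12261397] [0.71766267 0.02169142]
orange [447.7 193.1] [428 179  38  32 386] zmed/max [0.0037 0.0439 0.0936] med [ 0.617 -0.354  0.044]
  rim ((0.6084023118019104, -0.3427269756793976), (0.049586277455091476, 0.055288564413785934), 31.48348045349121) 53 [ 0.57387281 -0.37498103] [ 0.64195467 -0.30869973]
orange [395.2 199.5] [384 193  21  15 168] zmed/max [0.0743 0.1024 0.1446] med [ 0.587 -0.203  0.102]
  rim ((0.46013104915618896, -0.08688293397426605), (0.04101204499602318, 0.3599754571914673), 46.67661666870117) 18 [ 0.31512177 -0.21421191] [0.58909891 0.02169142]
orange [584.4 275.3] [536 270  98  14 770] zmed/max [0.0368 0.1782 0.1833] med [ 0.401 -0.591  0.178]
  rim ((0.3698515295982361, -0.33970001339912415), (0.030566025525331497, 0.7303849458694458), 6.215152263641357) 484 [ 0.31512177 -0.70300424] [0.41093918 0.02169142]
green [158.6 226.2] [
[... 535 characters left out ...]
n [588.7 262.3] [ 535  254  105   20 1354] zmed/max [0.041  0.1979 0.2033] med [ 0.428 -0.595  0.198]
  circ ((0.44147583842277527, -0.7104406952857971), 0.13652266561985016) ((0.4465777575969696, -0.7173838019371033), (0.040969327092170715, 0.303555428981781), 3.843533754348755)
green [216.2 316.4] [ 189  289   55   55 2324] zmed/max [0.0094 0.013  0.0181] med [0.304 0.234 0.013]
  circ ((0.30454158782958984, 0.23490190505981445), 0.067978635430336) ((0.3042025566101074, 0.23482878506183624), (0.1317046582698822, 0.13307209312915802), 177.47775268554688)
board 1200 ((0.5379534363746643, -0.09102272987365723), (0.06121256202459335, 0.32939669489860535), 3.213268280029297) 0.11452484456342753
```

```bash
ls pics
```

```text
crop0.png
crop1.png
s0.npz
s0.png
t0.npz
t0.png
```

View pics/crop0.png

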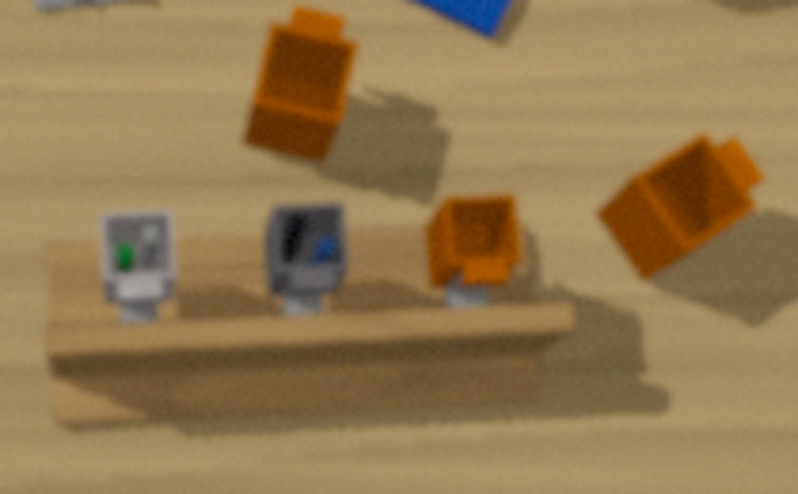

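View pics/crop1.png

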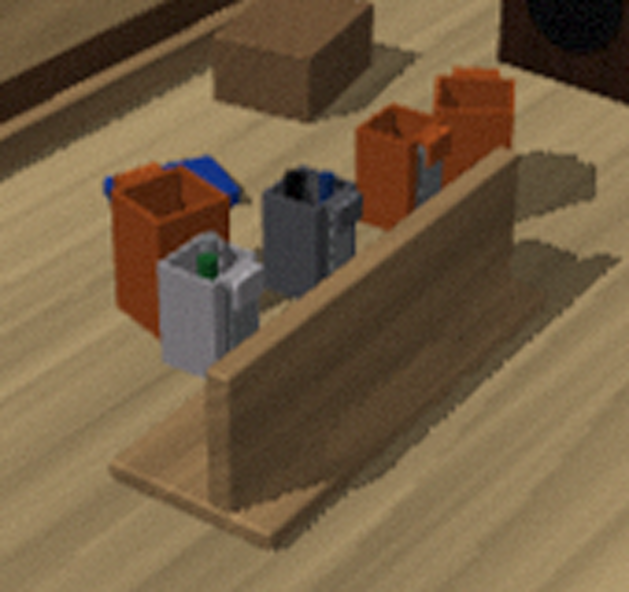

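Seen: the orange candidates are the hanging cup (395,203) and the standing ones (350,161) and (449,194). The hanging one is also the smallest, so I choose that one. The green discs are small (158,226), middle (215,247) and large (217,317), and I choose the middle. Next I'll refine the rim and the row yaw.

```bash
python3 - <<'E'
from h import *
f=load('t0');s=load('s0')
def crop(im,x,y,w,h,k,n):
    c=cv2.resize(im[y:y+h,x:x+w],None,fx=k,fy=k,interpolation=cv2.INTER_CUBIC)
    for i in range(0,w,5): cv2.putText(c,str(x+i),(i*k,8),0,.3,(255,255,255),1); cv2.line(c,(i*k,8),(i*k,14),(255,255,255),1)
    for i in range(0,h,5): cv2.putText(c,str(y+i),(0,i*k+4),0,.3,(255,255,255),1); cv2.line(c,(20,i*k),(26,i*k),(255,255,255),1)
    cv2.imwrite(n,c)
crop(f['frame'],375,185,40,32,18,'pics/c2.png')
crop(s['frame'],340,150,50,50,12,'pics/c3.png')
# board top: front edge via depth per column
P=cloud(f);X=[];Y=[]
for u in range(300,415,2):
    c=P[205:250,u]; m=(c[:,2]>.108)&(c[:,2]<.122)&(c[:,0]>.4)
    if m.sum()>3: 
        w=c[m]; X.append(np.median(w[:,0]));Y.append(np.median(w[:,1]))
k=np.polyfit(Y,X,1);print('dx/dy',k,np.degrees(np.arctan(k[0])),np.std(np.array(X)-np.polyval(k,Y)))
# model-free check: corner pixels by projecting
E
```

```text
dx/dy [-0.05470945  0.51204132] -3.1314987446162705 0.0014653573980103428
```

```bash
sleep 0
```

```text
(no output)
```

View pics/c2.png

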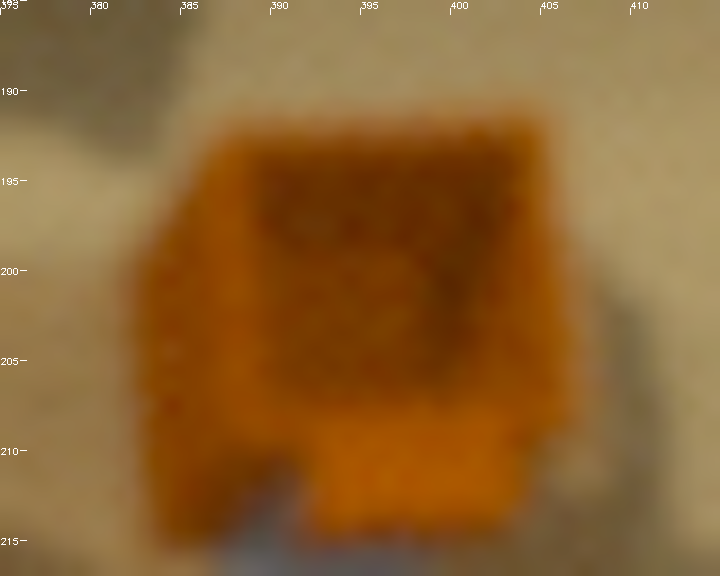

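View pics/c3.png

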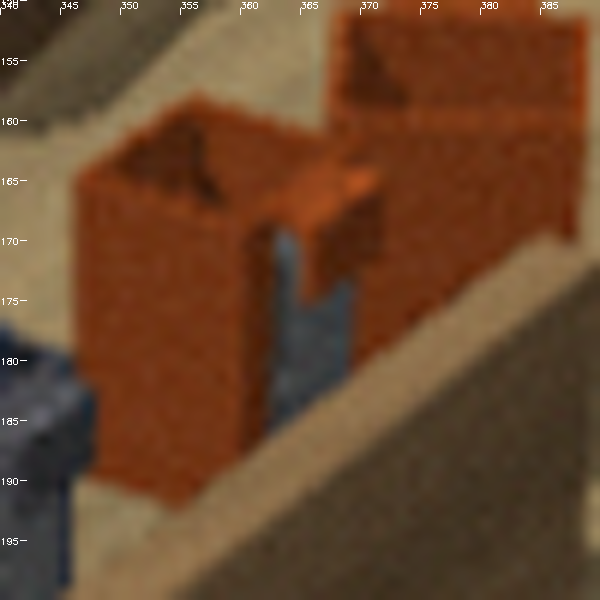

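```bash
python3 - <<'E'
from h import *
f=load('t0');s=load('s0')
C=np.array([pt(f,u,v,.144)[:2] for u,v in((386.6,191.6),(405,191.4),(406.2,208.8),(387,209.6))]);print('top',C.round(4),C.mean(0),[np.linalg.norm(C[i]-C[i-1]).round(4) for i in range(4)])
D=np.array([pt(s,u,v,.144)[:2] for u,v in((345.8,164.5),(355.5,157.7),(360,169))]);print('side',D.round(4),(D[1]+D[2])/2,np.linalg.norm(D[0]-D[1]),np.linalg.norm(D[0]-D[2]))
# coaster side view
hsv=cv2.cvtColor(s['frame'],cv2.COLOR_BGR2HSV);m=cv2.inRange(hsv,(60,60,30),(95,255,255))
n,l,st,c=cv2.connectedComponentsWithStats(m)
for i in range(1,n):
    if st[i,4]<500: continue
    cn=max(cv2.findContours((l==i).astype('u1'),0,1)[0],key=len)[:,0]
    W=np.array([pt(s,u,v,.009)[:2] for u,v in cn]).astype('f4');print(c[i],cv2.minEnclosingCircle(W))
Pt=cloud(f);print('tallest',[(n,np.percentile(Pt[a:b,c:d,2],99).round(3)) for n,a,b,c,d in(('books',250,320,535,640),('spk',130,205,525,615),('row',195,225,290,360))])
E
```

```text
top [[ 0.5921 -0.1726]
 [ 0.593  -0.2153]
 [ 0.5518 -0.2169]
 [ 0.5495 -0.1726]] [ 0.57159033 -0.19432736] [np.float64(0.0427), np.float64(0.0427), np.float64(0.0413), np.float64(0.0444)]
side [[ 0.5896 -0.1732]
 [ 0.5925 -0.2169]
 [ 0.5493 -0.1765]] [ 0.5708846  -0.19667735] 0.0437646099081027 0.04047794890703577
[484.84083425 130.05378705] ((0.5106848478317261, -0.8829969167709351), 0.3295964002609253)
[261.97897027 319.94996374] ((0.47672659158706665, 0.24678726494312286), 0.05062507465481758)
[335.11250683 358.93637357] ((0.3025380074977875, 0.2322935163974762), 0.07320312410593033)
tallest [('books', np.float64(0.213)), ('spk', np.float64(0.204)), ('row', np.float64(0.155))]
```

```bash
cat >> h.py <<'E'
from scipy.spatial.transform import Rotation as Ro
def go(x,y,z,yaw=None):
    o=r.get_obs();R=Ro.from_quat(o['eef_rot']).as_matrix()
    y0=np.degrees(np.arctan2(R[1,0],R[0,0]))
    print('t',round(o['time'],2),'pos',o['ee_pos'].round(4),'yaw',y0.round(2),'F',o['contact_force'].round(1),'w',round(o['grip_width'],3))
    print('shift mm',(R.T@(np.array([x,y,z])-o['ee_pos'])*1000).round(1),'turn',None if yaw is None else round(y0-yaw,2))
E
python3 - <<'E'
from h import *
go(.172,-.704,.35); go(.25,-.45,.37,3.1)
E
```

```text
t 0.1 pos [ 0.1721 -0.7039  0.2475] yaw 13.75 F [-0.5 -0.2  0.2] w 1.001
shift mm [-1.000e-01 -0.000e+00 -1.025e+02] turn None
t 0.1 pos [ 0.1721 -0.7039  0.2475] yaw 13.75 F [-0.5 -0.2  0.2] w 1.001
shift mm [ 136.  -228.3 -122.2] turn 10.65
```

>>> servo_tool(rows=[[1,[0,0,-40],0],[1,[0,0,-80],0],[1,[15,-25,-105],2],[1,[37,-62,-122],4],[1,[58,-98,-122],6],[1,[80,-134,-122],8],[1,[100,-168,-122],9.5],[1,[120,-201,-122],10.7]], squeeze=30)

```text
time: 0.77
ee_pos: [0.241, -0.478, 0.3696]
eef_rot: [1.0, 0.026, -0.0, -0.001]
contact_force: [0.9, -0.3, 0.6]
grip_width: 1.006
```

```bash
python3 - <<'E'
from h import *
go(.5705,-.1955,.26,3.1)
E
```

```text
t 0.77 pos [ 0.241  -0.478   0.3696] yaw 2.95 F [ 0.9 -0.3  0.6] w 1.006
shift mm [ 343.7 -265.   109.8] turn -0.15
```

>>> servo_tool(rows=[[1,[28,-22,0],0],[1,[58,-45,0],0],[1,[88,-68,0],0],[1,[118,-91,0],0],[1,[148,-114,0],0],[1,[178,-137,0],0],[1,[208,-160,0],0],[1,[236,-182,0],0]])

```text
time: 1.43
ee_pos: [0.4686, -0.2824, 0.3697]
eef_rot: [1.0, 0.026, -0.0, -0.001]
contact_force: [0.4, -0.4, 0.1]
grip_width: 0.999
```

```bash
python3 - <<'E'
from h import *
go(.5705,-.1955,.26,3.1)
E
```

```text
t 1.43 pos [ 0.4686 -0.2824  0.3697] yaw 2.98 F [ 0.4 -0.4  0.1] w 0.999
shift mm [106.4 -81.2 109.8] turn -0.12
```

>>> servo_tool(rows=[[1,[25,-19,15],0],[1,[48,-37,35],0],[1,[70,-53,60],0],[1,[90,-69,85],0],[1,[104,-79,105],0],[1,[106,-81,110],0],[1,[106,-81,110],0],[1,[106,-81,110],0]])

```text
time: 2.1
ee_pos: [0.5696, -0.1964, 0.2598]
eef_rot: [1.0, 0.026, -0.001, -0.001]
contact_force: [-0.1, -0.5, 0.0]
grip_width: 1.0
```

```bash
python3 - <<'E'
from h import *
go(.5705,-.1955,.124,3.1)
f=shot('top','t1');s=shot('side','s1')
c=cv2.resize(s['frame'][60:260,250:450],None,fx=3,fy=3);cv2.imwrite('pics/s1c.png',c)
E
```

```text
t 2.1 pos [ 0.5696 -0.1964  0.2598] yaw 2.96 F [-0.1 -0.5  0. ] w 1.0
shift mm [  1.1  -0.7 135.8] turn -0.14
```

View pics/s1c.png

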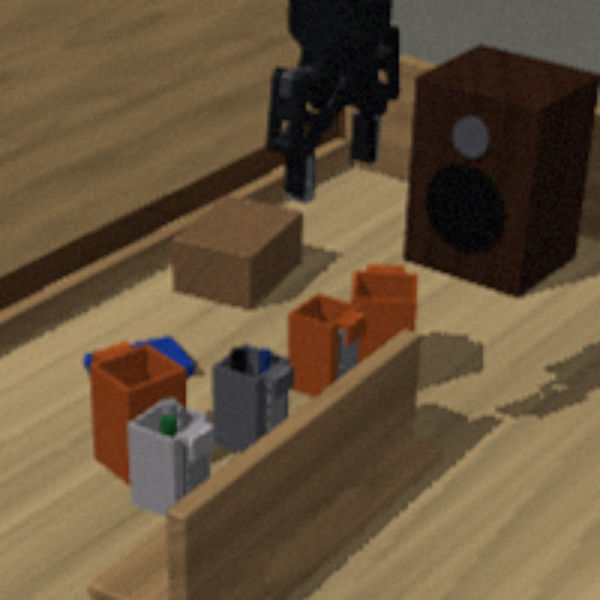

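View pics/t1.png

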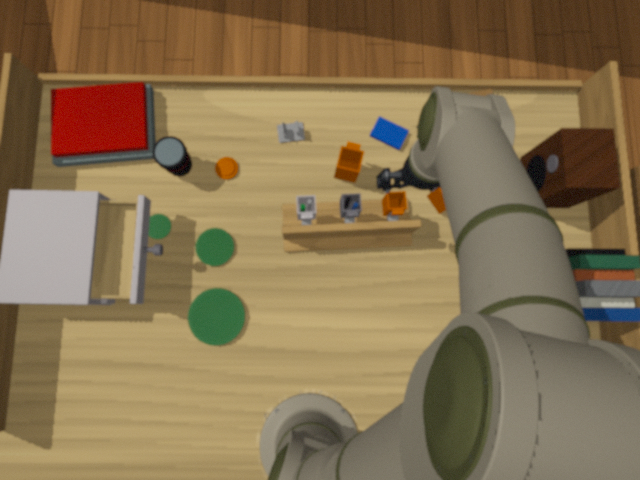

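```bash
python3 - <<'E'
from h import *
for n in('t1','s1'):
    f=load(n)
    for X in((.5696,-.1964,.2598),(.571,-.1955,.144)):
        p=f['R']@np.array(X)+f['t'];print(n,X,f['fx']*p[0]/p[2]+f['cx'],f['fy']*p[1]/p[2]+f['cy'])
f=load('t1')
c=cv2.resize(f['frame'][145:235,350:470],None,fx=6,fy=6,interpolation=cv2.INTER_CUBIC);cv2.imwrite('pics/t1c.png',c)
E
```

```text
t1 (0.5696, -0.1964, 0.2598) 408.76441592305764 187.6128360372912
t1 (0.571, -0.1955, 0.144) 396.7152253657772 200.57471180704928
s1 (0.5696, -0.1964, 0.2598) 359.8963849656937 118.91658069913412
s1 (0.571, -0.1955, 0.144) 357.386884110807 163.41146714055736
```

View pics/t1c.png

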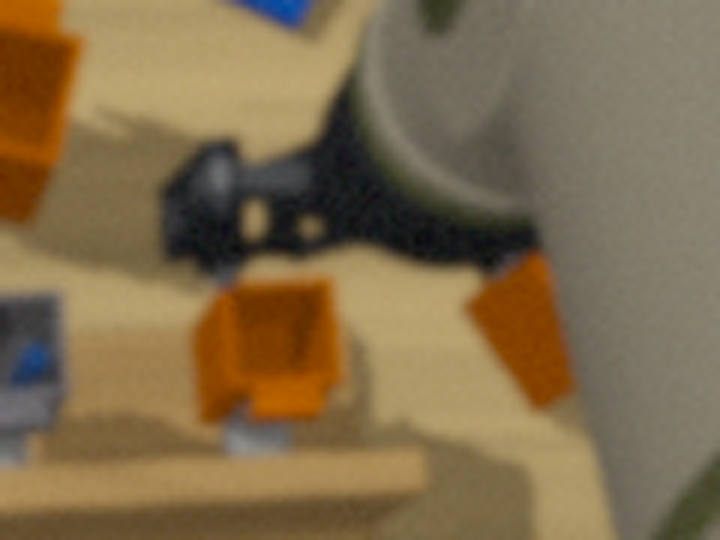

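The TCP projects to side (360,119), which matches the finger midpoint seen there, and the fingers straddle the cup. Descending.

>>> servo_tool(rows=[[1,[1,0,25],0],[1,[1,-1,50],0],[1,[1,-1,75],0],[1,[1,-1,95],0],[1,[1,-1,112],0],[1,[1,-1,125],0],[1,[1,-1,134],0],[1,[1,-1,137],0]])

```text
time: 2.87
ee_pos: [0.5702, -0.197, 0.1237]
eef_rot: [1.0, 0.024, 0.0, -0.0]
contact_force: [-0.5, 0.1, -0.2]
grip_width: 1.002
```

```bash
python3 - <<'E'
from h import *
go(.5705,-.1955,.123,3.1)
s=shot('side','s2')
c=cv2.resize(s['frame'][90:240,270:440],None,fx=4,fy=4);cv2.imwrite('pics/s2c.png',c)
E
```

```text
t 2.87 pos [ 0.5702 -0.197   0.1237] yaw 2.8 F [-0.5  0.1 -0.2] w 1.002
shift mm [ 0.3 -1.5  0.7] turn -0.3
```

View pics/s2c.png

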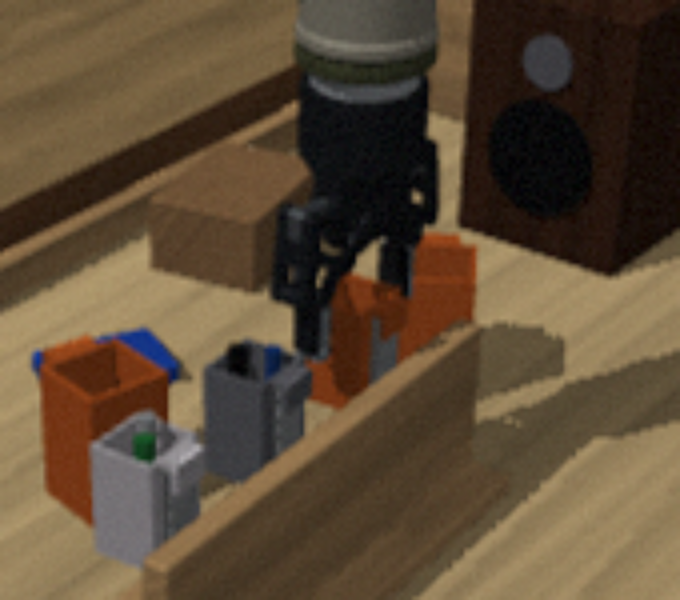

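The fingers sit either side of the cup. Closing.

>>> servo_tool(rows=[[0.7,[0,-1,1],0],[0.6,[0,-1,1],0],[0.5,[0,-1,1],0],[0.3,[0,-1,1],0],[0.3,[0,-1,1],0],[0.3,[0,-1,1],0],[0.3,[0,-1,1],0],[0.3,[0,-1,1],0]], squeeze=30)

```text
time: 3.58
ee_pos: [0.5708, -0.1959, 0.1237]
eef_rot: [1.0, 0.025, 0.001, 0.0]
contact_force: [-1.3, 0.3, 6.0]
grip_width: 0.511
```

```bash
python3 - <<'E'
from h import *
go(.5705,-.1955,.24,3.1)
E
```

```text
t 3.58 pos [ 0.5708 -0.1959  0.1237] yaw 2.81 F [-1.3  0.3  6. ] w 0.511
shift mm [-1.000e-01 -4.000e-01 -1.163e+02] turn -0.29
```

Gripped at opening 0.511 (about 43 mm, as expected). Lifting slowly.

>>> servo_tool(rows=[[0.3,[0,0,-4],0],[0.3,[0,0,-10],0],[0.3,[0,0,-18],0],[0.3,[0,0,-28],0],[0.3,[0,0,-38],0],[0.3,[0,0,-46],0],[0.3,[0,0,-50],0],[0.3,[0,0,-50],0]])

```text
time: 4.25
ee_pos: [0.5711, -0.1961, 0.1751]
eef_rot: [1.0, 0.025, 0.002, 0.0]
contact_force: [-0.1, 0.4, -0.9]
grip_width: 0.514
```

```bash
python3 - <<'E'
from h import *
go(.5705,-.1955,.25,3.1)
s=shot('side','s3')
c=cv2.resize(s['frame'][90:240,270:440],None,fx=4,fy=4);cv2.imwrite('pics/s3c.png',c)
E
```

```text
t 4.25 pos [ 0.5711 -0.1961  0.1751] yaw 2.81 F [-0.1  0.4 -0.9] w 0.514
shift mm [ -0.3  -0.6 -74.9] turn -0.29
```

View pics/s3c.png

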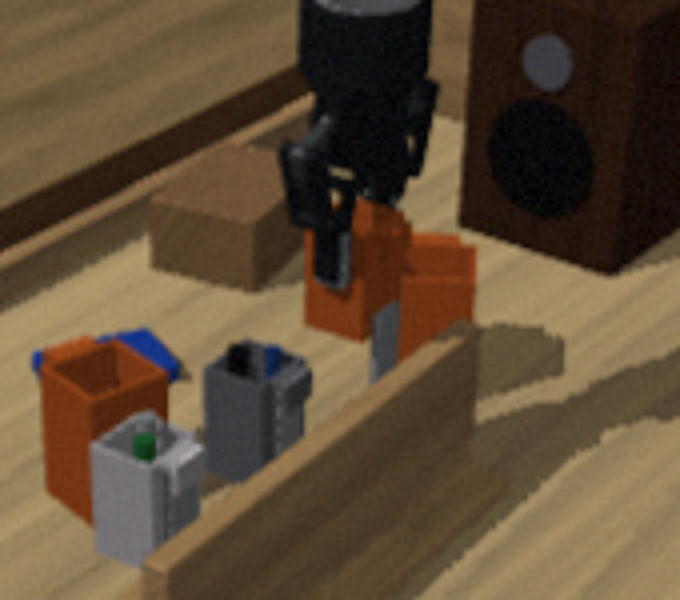

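The cup is off its hook, upright, with a 0.9 N load (90 g). Raising further so it clears the pens.

>>> servo_tool(rows=[[0.3,[0,0,-12],0],[0.3,[0,0,-28],0],[0.3,[0,0,-46],0],[0.3,[0,0,-62],0],[0.3,[0,0,-74],0],[0.3,[0,0,-80],0],[0.3,[0,0,-80],0],[0.3,[0,0,-80],0]])

```text
time: 4.97
ee_pos: [0.5703, -0.196, 0.2538]
eef_rot: [1.0, 0.024, 0.001, 0.0]
contact_force: [0.0, 0.4, -1.0]
grip_width: 0.507
```

```bash
python3 - <<'E'
from h import *
go(.478,.2465,.255)
E
```

```text
t 4.97 pos [ 0.5703 -0.196   0.2538] yaw 2.81 F [ 0.   0.4 -1. ] w 0.507
shift mm [ -70.6 -446.5   -1.4] turn None
```

>>> servo_tool(rows=[[0.3,[-2,-12,0],0],[0.3,[-6,-36,0],0],[0.3,[-10,-64,0],0],[0.3,[-15,-94,0],0],[0.3,[-20,-124,0],0],[0.3,[-25,-154,0],0],[0.3,[-29,-182,0],0],[0.3,[-33,-208,0],0]])

```text
time: 5.63
ee_pos: [0.5257, 0.0127, 0.2528]
eef_rot: [1.0, 0.025, 0.0, -0.0]
contact_force: [1.0, 0.3, -0.7]
grip_width: 0.508
```

```bash
python3 - <<'E'
from h import *
go(.478,.2465,.255)
E
```

```text
t 5.63 pos [0.5257 0.0127 0.2528] yaw 2.88 F [ 1.   0.3 -0.7] w 0.508
shift mm [ -35.8 -235.9   -2.2] turn None
```

>>> servo_tool(rows=[[0.3,[-5,-34,0],0],[0.3,[-10,-68,0],0],[0.3,[-16,-104,0],0],[0.3,[-22,-142,0],0],[0.3,[-27,-178,0],0],[0.3,[-32,-210,0],0],[0.3,[-35,-230,0],0],[0.3,[-36,-236,0],0]])

```text
time: 6.3
ee_pos: [0.4754, 0.2512, 0.2519]
eef_rot: [1.0, 0.028, -0.001, -0.001]
contact_force: [-0.2, -0.5, -1.6]
grip_width: 0.512
```

```bash
python3 - <<'E'
from h import *
go(.478,.2465,.12)
f=shot('top','t4');s=shot('side','s4')
# cup rim height check / grasp offset: TCP z 0.1237 when rim .144 -> TCP = cup bottom+.0497
c=cv2.resize(s['frame'][130:400,130:400],None,fx=2.2,fy=2.2);d=cv2.resize(f['frame'][170:300,130:290],None,fx=3,fy=3)
cv2.imwrite('pics/s4c.png',c);cv2.imwrite('pics/t4c.png',d)
E
```

```text
t 6.3 pos [0.4754 0.2512 0.2519] yaw 3.21 F [-0.2 -0.5 -1.6] w 0.512
shift mm [  2.6   5.  131.9] turn None
```

View pics/s4c.png

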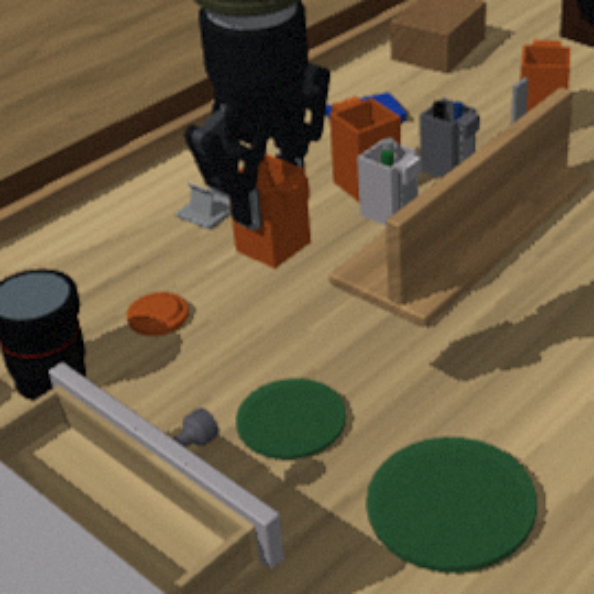

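View pics/t4.png

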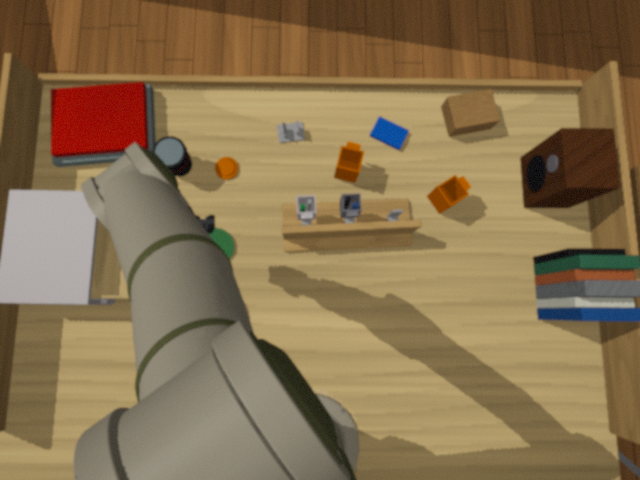

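Cup held upright above the coaster (side (247,317)); the coaster, grey and white cups are unmoved. Descending in stages.

>>> servo_tool(rows=[[0.3,[1,2,15],0],[0.3,[2,4,38],0],[0.3,[2.6,5,64],0],[0.3,[2.6,5,90],0],[0.3,[2.6,5,115],0],[0.3,[2.6,5,135],0],[0.3,[2.6,5,150],0],[0.3,[2.6,5,158],0]])

```text
time: 7.07
ee_pos: [0.4785, 0.2406, 0.0918]
eef_rot: [1.0, 0.026, -0.002, 0.001]
contact_force: [0.4, 0.4, 0.1]
grip_width: 0.51
```

>>> servo_tool(rows=[[0.3,[0,0,3],0],[0.3,[0,0,3],0],[0.3,[0,0,3],0],[0.3,[0,0,3],0],[0.3,[0,0,3],0],[0.3,[0,0,3],0],[0.3,[0,0,3],0],[0.3,[0,0,3],0]])

```text
time: 7.73
ee_pos: [0.4786, 0.2407, 0.0892]
eef_rot: [1.0, 0.026, -0.002, 0.001]
contact_force: [0.0, -0.3, -0.2]
grip_width: 0.511
```

```bash
python3 - <<'E'
from h import *
go(.478,.2465,.0587)
s=shot('side','s5')
c=cv2.resize(s['frame'][200:360,190:350],None,fx=3.7,fy=3.7,interpolation=cv2.INTER_CUBIC)
cv2.imwrite('pics/s5c.png',c)
E
```

```text
t 7.73 pos [0.4786 0.2407 0.0892] yaw 2.95 F [ 0.  -0.3 -0.2] w 0.511
shift mm [-0.2 -5.9 30.5] turn None
```

View pics/s5c.png

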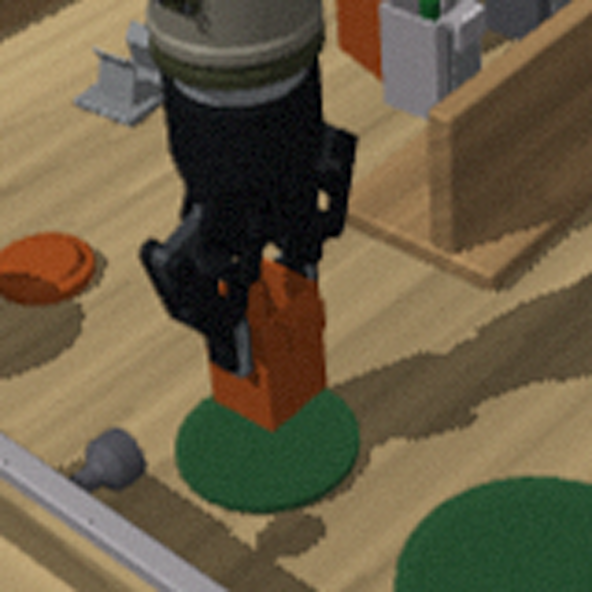

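>>> servo_tool(rows=[[0.3,[0,-2,4],0],[0.3,[0,-4,9],0],[0.3,[0,-5,14],0],[0.3,[0,-6,19],0],[0.3,[0,-6,23],0],[0.3,[0,-6,26],0],[0.3,[0,-6,28],0],[0.3,[0,-6,28],0]])

```text
time: 8.45
ee_pos: [0.4779, 0.2464, 0.0605]
eef_rot: [1.0, 0.026, -0.002, 0.001]
contact_force: [-0.2, -0.4, -0.1]
grip_width: 0.51
```

```bash
python3 - <<'E'
from h import *
go(.478,.2465,.0587)
E
```

```text
t 8.45 pos [0.4779 0.2464 0.0605] yaw 2.95 F [-0.2 -0.4 -0.1] w 0.51
shift mm [ 0.1 -0.1  1.8] turn None
```

>>> servo_tool(rows=[[0.3,[0,0,0.5],0],[0.3,[0,0,1],0],[0.3,[0,0,1.5],0],[0.3,[0,0,2],0],[0.3,[0,0,2],0],[0.3,[0,0,2],0],[0.3,[0,0,2],0],[0.3,[0,0,2],0]])

```text
time: 9.12
ee_pos: [0.4779, 0.2464, 0.0595]
eef_rot: [1.0, 0.026, -0.002, 0.001]
contact_force: [-2.5, -1.9, 10.2]
grip_width: 0.516
```

```bash
python3 - <<'E'
from h import *
go(.478,.2465,.0587)
s=shot('side','s6')
c=cv2.resize(s['frame'][240:360,210:310],None,fx=5.5,fy=5,interpolation=cv2.INTER_CUBIC)
cv2.imwrite('pics/s6c.png',c)
E
```

```text
t 9.12 pos [0.4779 0.2464 0.0595] yaw 2.94 F [-2.5 -1.9 10.2] w 0.516
shift mm [ 0.1 -0.1  0.7] turn None
```

View pics/s6c.png

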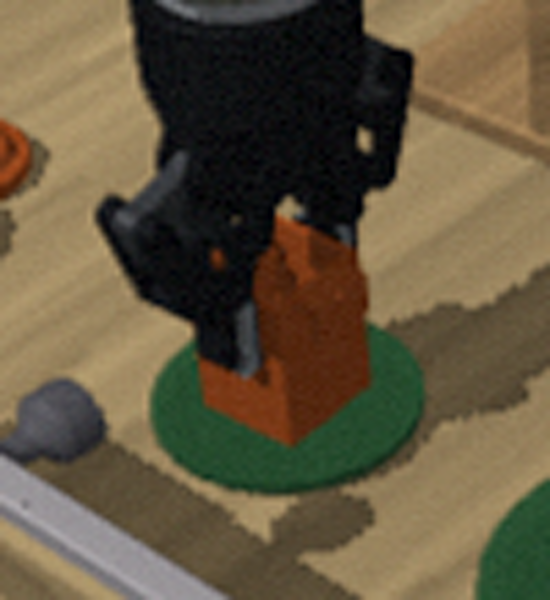

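The cup is in contact (10 N), upright and central. Releasing.

>>> servo_tool(rows=[[0.53,[0,0,-0.5],0],[0.56,[0,0,-0.5],0],[0.6,[0,0,-0.5],0],[0.7,[0,0,-0.5],0],[0.85,[0,0,-0.5],0],[1,[0,0,-0.5],0],[1,[0,0,-0.5],0],[1,[0,0,-0.5],0]])

```text
time: 9.83
ee_pos: [0.4779, 0.2463, 0.0598]
eef_rot: [1.0, 0.026, -0.002, 0.001]
contact_force: [-0.7, -0.3, -0.2]
grip_width: 0.997
```

>>> servo_tool(rows=[[1,[0,0,-5],0],[1,[0,0,-15],0],[1,[0,0,-30],0],[1,[0,0,-50],0],[1,[0,0,-75],0],[1,[0,0,-105],0],[1,[0,0,-140],0],[1,[0,0,-175],0]])

```text
time: 10.5
ee_pos: [0.478, 0.2465, 0.2372]
eef_rot: [1.0, 0.026, -0.002, 0.001]
contact_force: [1.1, 0.5, -1.1]
grip_width: 1.003
```

```bash
python3 - <<'E'
from h import *
go(.40,-.2,.3)
s=shot('side','s7')
c=cv2.resize(s['frame'][130:380,190:420],None,fx=2.4,fy=2.4,interpolation=cv2.INTER_CUBIC)
cv2.imwrite('pics/s7c.png',c)
E
```

```text
t 10.5 pos [0.478  0.2465 0.2372] yaw 2.96 F [ 1.1  0.5 -1.1] w 1.003
shift mm [-101.2  442.1  -61.1] turn None
```

View pics/s7c.png

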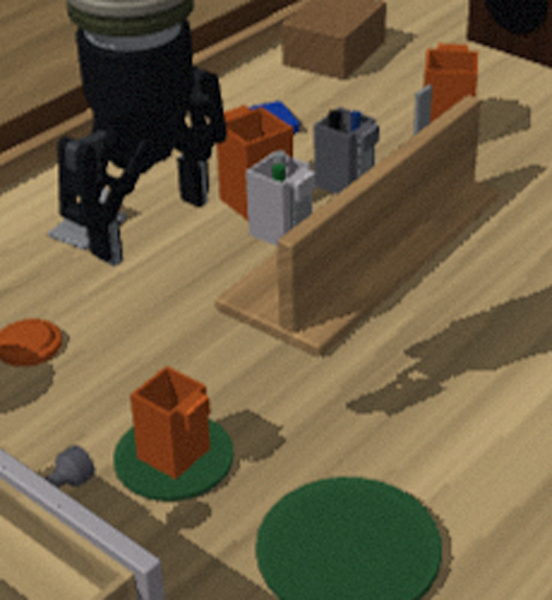

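>>> servo_tool(rows=[[1,[0,0,-20],0],[1,[0,0,-40],0],[1,[0,0,-50],0],[1,[0,0,-50],0],[1,[0,0,-50],0],[1,[0,0,-50],0],[1,[0,0,-50],0],[1,[0,0,-50],0]])

```text
time: 11.22
ee_pos: [0.4798, 0.2479, 0.2924]
eef_rot: [1.0, 0.026, 0.001, -0.0]
contact_force: [0.2, 0.1, 0.1]
grip_width: 1.004
```

```bash
python3 - <<'E'
from h import *
s=shot('side','s8');o=r.get_obs();print(o['time'],o['qvel'].round(3))
A=[pt(s,190+u/2.4,130+v/2.4,.079) for u,v in((168,370),(173,411))];print('rim mid',(A[0]+A[1])/2,np.linalg.norm(A[0]-A[1]),'expect diag .061')
hsv=cv2.cvtColor(s['frame'],cv2.COLOR_BGR2HSV);m=cv2.inRange(hsv,(60,60,30),(95,255,255));m[:300]=0
n,l,st,c=cv2.connectedComponentsWithStats(m)
for i in range(1,n):
    if st[i,4]<300: continue
    cn=max(cv2.findContours((l==i).astype('u1'),0,1)[0],key=len)[:,0]; cn=cn[cn[:,1]>cn[:,1].mean()]
    W=np.array([pt(s,u,v,.009)[:2] for u,v in cn]).astype('f4');print(c[i],cv2.minEnclosingCircle(W))
a=load('s0')['frame'][185:235,293:350].astype(int);b=s['frame'][185:235,293:350].astype(int);print('grey/white diff',np.abs(a-b).mean())
cv2.imwrite('pics/s8c.png',cv2.resize(s['frame'][270:350,220:310],None,fx=6,fy=6))
E
```

```text
11.2667 [-0.001 -0.003  0.001 -0.006  0.001  0.002  0.001]
rim mid [0.47522655 0.24388007 0.079     ] 0.05001448146338143 expect diag .061
[262.39858156 325.33333333] ((0.46831417083740234, 0.25637495517730713), 0.04650910198688507)
[335.078125  358.9314693] ((0.3001304566860199, 0.23584938049316406), 0.06988751143217087)
grey/white diff 6.014269005847953
```

View pics/s8c.png

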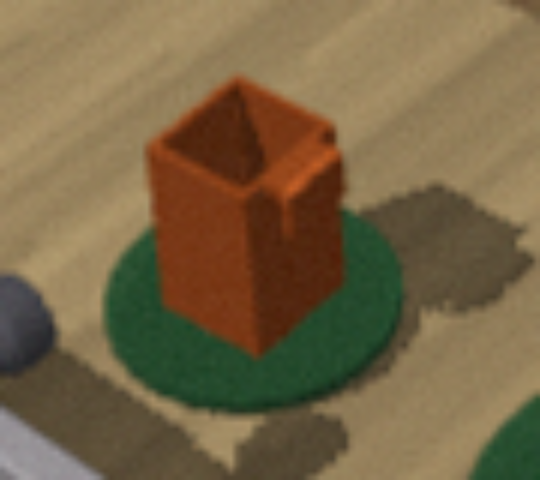

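```bash
python3 - <<'E'
from h import *
for n in('s0','s8'):
    s=load(n);m=cv2.inRange(cv2.cvtColor(s['frame'],cv2.COLOR_BGR2HSV),(60,60,30),(95,255,255))[290:345,230:293]
    ys,xs=np.nonzero(m);print(n,xs.min()+230,xs.max()+230,ys.max()+290)
A=[pt(s,220+u/6-.4,270+v/6-.4,.079) for u,v in((238,77),(245,190))];print((A[0]+A[1])/2,np.linalg.norm(A[0]-A[1]))
E
```

```text
s0 238 286 338
s8 238 286 337
[0.47881179 0.24346446 0.079     ] 0.055036918501060184
```

The coaster hasn't moved and the cup is about 3 mm from its centre, upright. Handing in.

```bash
python3 -c "
from h import *
print(r.finish_job())"
```

```text
the job is handed in; nothing more can be done
None
```

The orange cup now stands upright near the middle of the middle-sized green coaster, and I have handed the job in. I gripped it by its y sides, lifted it straight up off the hook and carried it above the pens. I lowered it until the wrist felt contact (about 10 N), released it and backed the arm away. It took about 11 s of the 46 s allowed.

**Last checks:**
- **Cup position:** the rim measured about 3 mm from the coaster's centre, and the cup looked upright.
- **Coaster:** its outline in the side view is unchanged to within 1 pixel.
- **Grey and white cups:** they look unmoved in the pictures. I confirmed this only by eye and with a rough image comparison, not by measuring their positions.
- **Robot:** the arm was at rest, clear above the cup, and the force reading was about zero.

**Checks that disagreed:**
- A circle fit to the half-hidden coaster came out about 14 mm off the earlier coaster centre. I set it aside as biased by the cup hiding part of the edge, because the outline had not shifted.
- The rim diagonal measured 50 mm at first and 55 mm on a second reading, against the expected 61 mm. The cup position is therefore good only to several millimetres.

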